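# Roll the bench supply's edge wheel to the green clip

## Task

Two small power supplies stand on the laptop repair bench, each with an edge wheel in its top and an orange needle in a clear window. On the one with the blue wheel, roll the wheel with a fingertip until the needle's tip stands in line with the green clip behind its window (look along the wheel's axle), then let go. Leave the yellow wheel alone.

Things in the scene. Friction and masses are not known exactly. Their poses are not given: they have to be found in the camera images.
- blue_wheel: Wheel to roll: blue disc, 70 mm diameter, 14 wide, on edge in a slot in a dark case's top (150x190, 70 high). Origin: its centre, 50 above the table; crown at 85, 15 proud. x: level axle, away from robot; y, z turn. Sprung: a push of 3 to 10 N sinks it up to 6 mm. Light friction; stays where left; stops at +-1.25 rad. Pressed 4 mm, its rim follows a tip moving along the slot.
- blue_needle (a point): Tip of that supply's orange needle, inside a clear window 26 x 136 mm on the case top, its roof 112 mm above the table. The needle is fixed to the wheel's own axle, 74 mm from the wheel along +x, and turns with the wheel: its tip is 55 mm from the axle, upright at mid travel (105 mm above the table), and leans the way the wheel's crown moves (35 mm rolled at the rim = 1 rad).
- green_clip: Green marker clip, fixed on that case's top just behind the window, 12 x 10 mm, 8 high. Origin: middle of its underside, 70 mm above the table, 101 mm from the wheel along the axle. Axes of the case: x along the axle, y along the wheel's slot, z up. It sits 28 to 38 mm to one side of the middle; a red clip of the same shape at the other side is not wanted.
- yellow_wheel: Wheel of the other supply, of the same size and build but yellow: not to be touched. Origin: the disc's centre, 50 mm above the table; x along the axle.

How it is judged:
By the outcome, as a careful person would: the job done as asked, in the order asked, and still so for the second after the job is handed in, with the robot touching nothing.
It also fails if it takes over 32 s, if anything falls off the work surface, if the arm or the gripper's body presses on something with over 40 N, if the wrist force passes 120 N, or if a joint passes its speed limit or range.

## Robot

A 6-joint arm with a two-finger parallel gripper is mounted at the origin on the work surface. World frame = base frame: x ahead of the robot, y to its left, z up, the work surface at z = 0. Lengths are in m, angles in rad, forces in N, time in s.
With the tool pointing down it reaches from about 0.3 to 0.875 m from the base axis. Payload 6.4 kg.
Tool frame: the origin (TCP) lies midway between the tips of the shut fingers; the grasp point (between the pads) lies 19 mm behind it; x points along the fingers, y is the direction in which the jaws open and shut, and the axes are right-handed (so a half turn about x gives the same grasp; the last joint's range is limited). The gripper opens to 85 mm and grips with 20 to 120 N. Pads are 22 mm wide; open, the fingers measure 114 mm over their backs; the gripper's body (76 mm by 85 mm) begins 54 mm behind the grasp point. The pads swing forward as they close: fully open they stand 13 mm farther back than shut.
Start: joints at [1.025, 0.181, 1.607, -0, 1.354, -0.206], TCP at [0.192, 0.542, 0.231] pointing down, gripper open.
Joint ranges: [-2.99, 2.99], [-0.89, 2.07], [0.3, 2.58], [-1.14, 4.28], [0, 2.63], [-3.12, 3.12]. Speed limits (rad/s): [2.57, 2.57, 3.01, 3.14, 3.14, 3.14].

## Interface

Orientations are given as a unit quaternion [w, x, y, z].
In Python, from bench import ctrl gives the robot as it stands.
- The arm moves only by the tool step_arm, never from a script. Its argument "motion" is a list of rows, each a list of 7 numbers: the shift along the tool's x, y, z in mm, then the turn, a rotation vector about the tool's x, y, z in degrees, then the closure in counts, from 0 (fully open) to 255 (shut). In form: [[tx, ty, tz, rx, ry, rz, hand], ...]. A call has 1 to 10 rows; each row is the pose to reach, as a shift and turn from the pose commanded when the call began, along the tool's axes at that moment; what a row does not reach only later rows make up. A row lasts 1/8 s, in which the tool goes at most 62.5 mm and 10.7 degrees, less where a joint would pass 70% of its speed; a pose out of reach is approached as far as the arm can. A call with a gripper value outside its range is refused whole. The fingers move at their own pace and stop on an object; the grip force is fixed at half the most. Time passes only in rows, so rows that repeat a pose let the fingers close. It gives the time, the measured TCP pose, the force and the opening at its end, in the units of the state.
- ctrl.get_obs(): the state, without advancing time (a new reading comes with each control period).
- ctrl.camera(name): name is "scene" or "top" or "wrist"; returns (picture, depth): 384x512x3 uint8, red, green, blue; 384x512 float32, m along the optical axis (not along the pixel's ray), 0 where there is no reading.
- ctrl.camera_info(name): a dict with "fx", "fy", "cx", "cy" (pixels), "dist_coeffs" ([k1, k2, p1, p2, k3] as OpenCV has them; the pictures are not rectified), "T" (4x4, takes a point from camera to world coordinates); the wrist camera has in their place "hand_eye" (4x4, takes a point from camera to tool coordinates, whose origin is the TCP and whose axes are the tool frame's). Camera axes: x right, y down, z forward; pixel columns grow to the right and rows downward; lengths in m; the calibration is good to about 2 mm. A picture is of the moment at which its call begins: read the wrist's pose just before it. camera_info takes no time and is no camera call.
- ctrl.hand_in(): hands the job in, once; it reports no verdict.
The state is a dict: "time_s": time; "q": joint angles; "dq": joint speeds; "joint_efforts": joint torques, N m; "eef_pos": TCP position; "eef_rot": TCP orientation; "wrist_force": force on the tool from outside, world axes, zero at the start; "torque": the same for the moment, N m; "opening": opening from 0.0 (shut) to 1.0 (fully open).
Only numpy, scipy, OpenCV 4.12 (cv2) and the standard library are available. Lean on these libraries where they do the work, as an engineer would, in place of code of your own. Each camera call takes 0.05 s, during which the arm holds its last target. There are 200 camera calls.

## Working session

There is one attempt and no reset: what is moved stays moved. The work goes in short steps, Python scripts to look and compute and a tool call to move; the robot and the scene stay as the last step left them, time stands still between calls to the robot, and variables do not carry over. Pictures are saved under pics/ and viewed, about 8 in all and at most 12, crops included, and the job is handed in when it is done.

Besides the shell and the picture viewer there is one more tool, called by a JSON object that holds its "fn" and its "kwargs", one argument or row to a line. step_arm: Moves the arm, as the interface text tells. Its arguments: {"type":"object","properties":{"motion":{"type":"array","items":{"type":"array","items":{"type":"number"}}}},"required":["motion"]}

```bash
mkdir -p pics; ls; cat > h.py <<'E'
import numpy as np, cv2
from bench import ctrl
def save(n,f,crop=None,s=1):
    im,d=ctrl.camera(n); np.savez('pics/'+f+'.npz',im=im,d=d)
    o=im[...,::-1]
    if crop: a,b,c,e=crop; o=o[b:e,a:c]
    cv2.imwrite('pics/'+f+'.png',cv2.resize(o,None,fx=s,fy=s,interpolation=cv2.INTER_CUBIC)); return im,d
def ray(n,u,v):
    c=ctrl.camera_info(n); K=np.array([[c['fx'],0,c['cx']],[0,c['fy'],c['cy']],[0,0,1.]])
    p=cv2.undistortPoints(np.array([[[u,v]]],float),K,np.array(c['dist_coeffs']))[0,0]
    return np.array([*p,1.]),c
def atz(n,u,v,z,T=None):
    r,c=ray(n,u,v); T=np.array(c['T']) if T is None else T
    o=T[:3,3]; w=T[:3,:3]@r; return o+w*(z-o[2])/w[2]
def atd(n,u,v,d,T=None):
    r,c=ray(n,u,v); T=np.array(c['T']) if T is None else T
    return T[:3,:3]@(r*d)+T[:3,3]
E
python3 - <<'E'
from h import *
a,_=save('top','top0'); b,_=save('scene','scene0')
cv2.imwrite('pics/both.png',cv2.resize(np.vstack([a,b])[...,::-1],(400*1,600)))
for n in('top','scene'): c=ctrl.camera_info(n);print(n,np.round(c['T'],3).tolist(),c['fx'])
print(ctrl.get_obs())
E
```

```text
pics
top [[-0.01, -0.994, 0.105, 0.529], [-1.0, 0.012, 0.021, -0.02], [-0.022, -0.104, -0.994, 0.865], [0.0, 0.0, 0.0, 1.0]] 375.1634304645972
scene [[0.214, 0.62, -0.755, 1.245], [0.977, -0.134, 0.166, -0.147], [0.002, -0.773, -0.634, 0.665], [0.0, 0.0, 0.0, 1.0]] 457.64092271097036
{'time_s': 0.1, 'q': array([ 1.02470905e+00,  1.81480943e-01,  1.60789643e+00, -1.13298764e-05,
        1.35377083e+00, -2.06314235e-01]), 'dq': array([-9.78531154e-04, -1.48018760e-03, -1.43803796e-03, -1.65753171e-03,
       -3.19882424e-05, -2.91177655e-04]), 'joint_efforts': array([ 2.23050929e-04, -4.45873153e+01, -3.52235305e+01, -2.53003218e-04,
        4.03403930e-03,  2.76323178e-06]), 'eef_pos': array([0.19137027, 0.54170747, 0.23047184]), 'eef_rot': array([ 0.69672876,  0.11903707,  0.69712559, -0.12006295]), 'wrist_force': array([ 0.19817305,  0.2020201 , -0.2234193 ]), 'torque': array([ 5.92190899e-02,  1.83942970e-02, -7.62630203e-05]), 'opening': 0.9959506832430663}
```

View pics/top0.png

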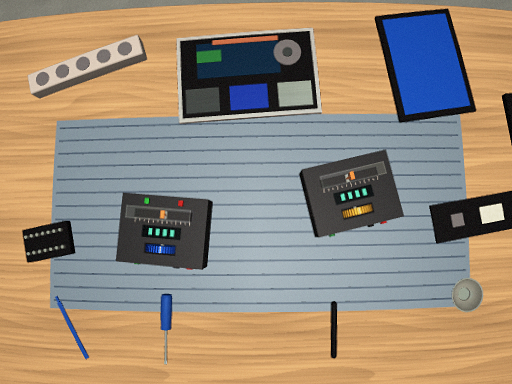

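View pics/scene0.png

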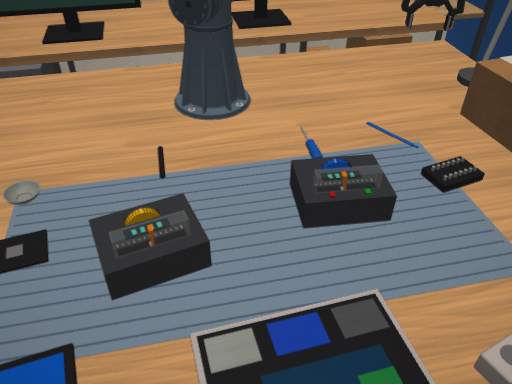

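The top view shows the blue wheel at about (160,249), the green clip at (147,201), the red clip at (180,203) and the needle near (164,214). Next I'll enlarge it.

```bash
python3 - <<'E'
from h import *
im=np.load('pics/top0.npz')['im'][...,::-1]; d=np.load('pics/top0.npz')['d']
b=np.load('pics/scene0.npz')['im'][...,::-1]
A=cv2.resize(im[185:275,110:220],None,fx=7,fy=6.5,interpolation=cv2.INTER_CUBIC)
A=cv2.resize(im[185:275,110:220],(770,630),interpolation=cv2.INTER_CUBIC)[:600]
cv2.imwrite('pics/topc.png',A)
def cen(m,box):
    u0,v0,u1,v1=box; vs,us=np.nonzero(m[v0:v1,u0:u1]); return us.mean()+u0,vs.mean()+v0,len(us)
B,G,R=[im[...,i].astype(int) for i in range(3)]
box=(110,185,220,275)
g=cen((G>R+50)&(G>B+50),box); r=cen((R>G+80)&(R>B+80)&(G<60),(110,190,220,208)); w=cen((B>R+60)&(B>G+40),box)
o=cen((R>180)&(G>80)&(B<90),(110,205,220,225))
print(g,r,w,o)
G_=atz('top',g[0],g[1],.078);R_=atz('top',r[0],r[1],.078);W=atz('top',w[0],w[1],.083)
print(G_,R_,W, d[int(w[1]),int(w[0])])
ax=np.arctan2(-(R_-G_)[0]*-1,-(R_-G_)[1]);print('clipdist',np.linalg.norm(G_-R_))
yv=(G_-R_)[:2];yv/=np.linalg.norm(yv);xv=np.array([yv[1],-yv[0]])
print('x',xv,'y',yv,'yaw',np.arctan2(xv[1],xv[0]));D=(G_-W)[:2];print('G in case',D@xv,D@yv, 'R',(R_-W)[:2]@xv,(R_-W)[:2]@yv)
E
```

```text
(np.float64(145.43333333333334), np.float64(204.66666666666666), 30) (np.float64(180.0344827586207), np.float64(202.79310344827587), 29) (np.float64(159.9383886255924), np.float64(248.7772511848341), 211) (np.float64(161.88235294117646), np.float64(213.58823529411765), 34)
[0.58377435 0.23574331 0.078     ] [0.58708676 0.16042379 0.078     ] [0.49034866 0.20149889 0.083     ] 0.77870214
clipdist 0.07539232391343548
x [0.99903436 0.04393564] y [-0.04393564  0.99903436] yaw 0.04394978754994754
G in case 0.09484002504238208 0.030106636515854587 R 0.09484002504238208 -0.0452856873975809
```

View pics/topc.png

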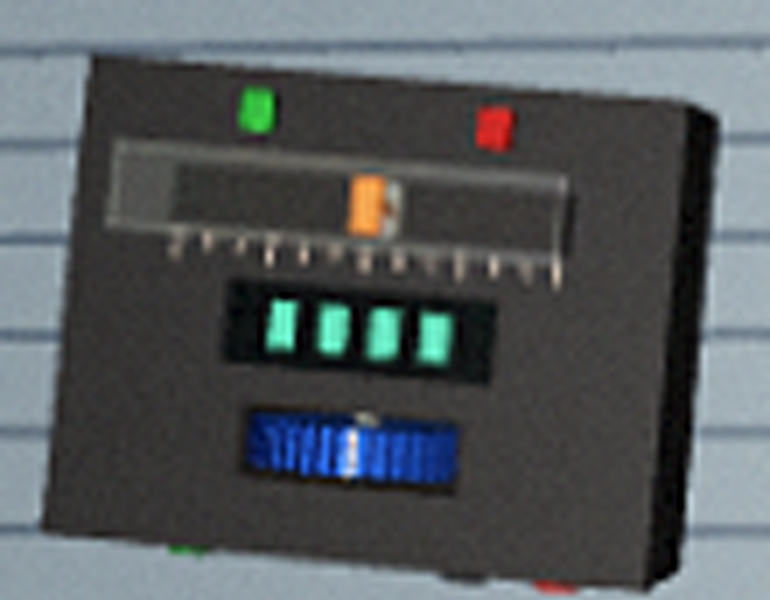

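The crop puts the green clip at (146.7,200.7), the red clip at (180.7,203.3), the wheel at (160.4,249.6) and the needle tip at (162.4,214.3). My first green mask also caught the green foot at the case's lower edge, so I'm redoing the sum with these readings.

```bash
python3 - <<'E'
from h import *
f=lambda a,b,z:atz('top',a/7+110-.43,b/7+185-.43,z)
c=[f(92,55,.07),f(688,105,.07),f(42,532,.07),f(648,590,.07)]
for p in c:print(p)
yv=(c[0]-c[1]+c[2]-c[3])[:2];yv/=np.linalg.norm(yv);xv=np.array([yv[1],-yv[0]])
x2=(c[0]-c[2]+c[1]-c[3])[:2];print('yaws',np.arctan2(xv[1],xv[0]),np.arctan2(x2[1],x2[0]))
W=f(353,452,.085);wl=f(247,440,.072);wr=f(458,455,.072)
G=f(257,108,.078);R=f(495,127,.078);N=f(365,205,.105)
for n,p in dict(W=W,wl=wl,wr=wr,G=G,R=R,N=N).items():
  D=(p-W)[:2];print(n,p,D@xv*1e3,D@yv*1e3)
print('case centre rel',[(sum(c)/4-W)[:2]@v*1e3 for v in(xv,yv)])
E
```

```text
[0.61151637 0.29007593 0.07      ]
[0.59397188 0.10207636 0.07      ]
[0.46400157 0.30332687 0.07      ]
[0.44741576 0.1142161  0.07      ]
yaws -0.0902589061129423 -0.08612844497752456
W [0.48968945 0.20079807 0.085     ] 0.0 0.0
wl [0.49260444 0.23765122 0.072     ] -0.4186859626452183 36.965882296417725
wr [0.48814343 0.1719722  0.072     ] 1.058532779713797 -28.847885925461412
G [0.59377724 0.2340594  0.078     ] 100.66604126116833 42.50804051304966
R [0.58725234 0.15988684 0.078     ] 100.85334834117079 -31.95072460059313
N [0.56269384 0.19226924 0.105     ] 73.47598330525811 -1.9137577350276778
case centre rel [np.float64(39.2294685132122), np.float64(5.182849418134128)]
```

```bash
cat >> h.py <<'E'
from scipy.spatial.transform import Rotation as Ro
def Rt(o): w,x,y,z=o['eef_rot']; return Ro.from_quat([x,y,z,w]).as_matrix()
def Twr():
    o=ctrl.get_obs(); T=np.eye(4);T[:3,:3]=Rt(o);T[:3,3]=o['eef_pos'];return T@np.array(ctrl.camera_info('wrist')['hand_eye'])
yaw=-.088; XV=np.array([np.cos(yaw),np.sin(yaw),0]); YV=np.array([-np.sin(yaw),np.cos(yaw),0])
def plan(p,zdir=None):
    o=ctrl.get_obs();R=Rt(o);t=R.T@(np.array(p)-o['eef_pos'])*1e3
    r=np.zeros(3)
    if zdir is not None:
        x=np.array([0,0,-1.]);G=np.stack([x,np.cross(zdir,x),zdir],1); r=np.degrees(Ro.from_matrix(R.T@G).as_rotvec())
    return np.round(t,1),np.round(r,2)
E
python3 - <<'E'
from h import *
o=ctrl.get_obs();print(np.round(Rt(o),3)); print(np.round(ctrl.camera_info('wrist')['hand_eye'],3),ctrl.camera_info('wrist')['fx'])
for s in(1,-1): print(plan([.49,.2053,.2],s*YV),plan([.49,.2053,.2],s*XV))
E
```

```text
[[-0.001  0.333  0.943]
 [-0.001  0.943 -0.333]
 [-1.    -0.002 -0.   ]]
[[-0.    -0.327  0.945 -0.144]
 [ 1.     0.     0.    -0.   ]
 [-0.     0.945  0.327 -0.085]
 [ 0.     0.     0.     1.   ]] 282.83004136562704
(array([  30.7, -217.6,  393.7]), array([-1.0443e+02, -9.0000e-02,  5.0000e-02])) (array([  30.7, -217.6,  393.7]), array([-14.43,  -0.03,   0.08]))
(array([  30.7, -217.6,  393.7]), array([7.557e+01, 4.000e-02, 9.000e-02])) (array([  30.7, -217.6,  393.7]), array([1.6557e+02, 1.2000e-01, 4.0000e-02]))
```

{"fn": "step_arm", "kwargs": {
  "motion": [
    [6,-24,44,-2,0,0,255],
    [12,-48,87,-3.5,0,0,255],
    [19,-73,131,-5,0,0,255],
    [26,-97,175,-7,0,0,255],
    [32,-121,219,-8.5,0,0,255],
    [39,-145,262,-10,0,0,255],
    [45,-169,306,-12,0,0,255],
    [52,-193,350,-13.5,0,0,255],
    [60,-217.6,393.7,-14.43,0,0,255],
    [60,-217.6,393.7,-14.43,0,0,255]
  ]
}}

```text
time_s: 1.35
eef_pos: [0.4916, 0.203, 0.1703]
eef_rot: [0.706, 0.032, 0.707, -0.033]
wrist_force: [-0.6, -0.2, -0.8]
opening: 0.003
```

```bash
python3 - <<'E'
from h import *
T=Twr();o=ctrl.get_obs();print(o['time_s'],o['eef_pos'],o['opening'],o['wrist_force'],np.round(T[:3,3],3)); np.save('pics/T1.npy',T)
save('wrist','w1',None,1.5)
E
```

```text
1.35 [0.49163171 0.20302514 0.17028827] 0.003003448663291492 [-0.57563535 -0.1925558  -0.80525289] [0.408 0.211 0.314]
```

View pics/w1.png

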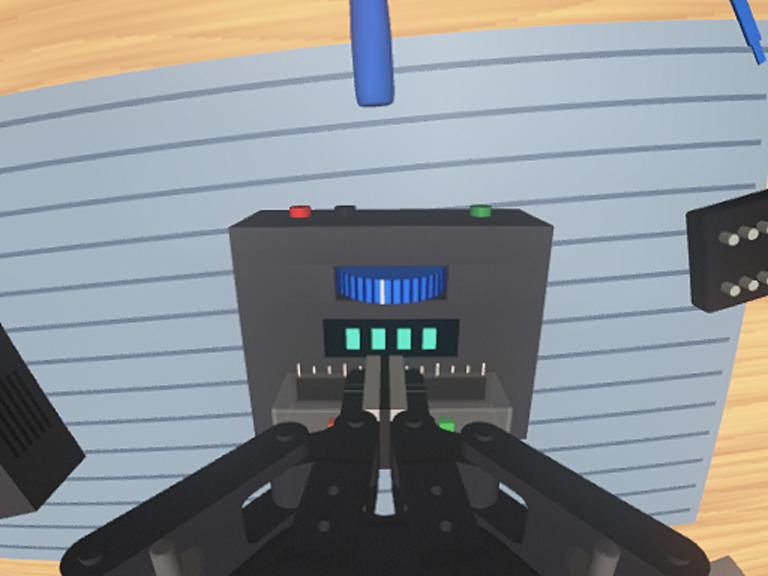

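The wrist view shows the slot from u=334 to 448 at row 283 and the wheel's white mark at (382,290). The case's front top corners are at (230,227) and (553,227), and the green clip is partly hidden at (447,426). I'll compute the wheel centre from these.

```bash
python3 - <<'E'
from h import *
T=np.load('pics/T1.npy');f=lambda a,b,z:atz('wrist',(a+.5)/1.5-.5,(b+.5)/1.5-.5,z,T)
a,b=f(230,227,.07),f(553,227,.07);print(a,b,np.linalg.norm(a-b),'yaw',-np.arctan2((b-a)[0],(b-a)[1]))
s1,s2=f(334,283,.07),f(448,283,.07);c=(s1+s2)/2
print('slot',s1,s2,c);m=f(382,290,.084);top=f(391,268,.07);bot=f(391,303,.07);print('mark',m,'slot x',top,bot)
m2=(a+b)/2;print('case mid->',m2+XV*.0365)
print('rel to case front-mid: slot y',(c-m2)@YV*1e3,'mark',(m-m2)@YV*1e3,(m-m2)@XV*1e3)
o=ctrl.get_obs()['eef_pos'];print('TCP rel',(o-m2)@YV*1e3,(o-m)@XV*1e3)
E
```

```text
[0.44430233 0.11641979 0.07      ] [0.46163152 0.30499782 0.07      ] 0.18937257757622064 yaw -0.09163663128501587
slot [0.48421312 0.17289615 0.07      ] [0.49055372 0.24174832 0.07      ] [0.48738342 0.20732223 0.07      ]
mark [0.48655055 0.2020039  0.084     ] slot x [0.47797829 0.20813393 0.07      ] [0.50029263 0.20618438 0.07      ]
case mid-> [0.48932569 0.20750095 0.07      ]
rel to case front-mid: slot y -0.34872536914086044 mark -5.719681700742768 34.21872352435041
TCP rel -2.907999310721926 3.728252732385709
```

The wheel centre comes out at about (0.489, 0.207), and the top view agrees to 2 mm. I'll go down at the −y side of the crown, press 4 mm, and check the force.

{"fn": "step_arm", "kwargs": {
  "motion": [
    [40,-5,-3,0,0,0,255],
    [75,-5,-3,0,0,0,255],
    [83,-5,-3,0,0,0,255],
    [86,-5,-3,0,0,0,255],
    [89,-5,-3,0,0,0,255],
    [89,-5,-3,0,0,0,255]
  ]
}}

```text
time_s: 2.15
eef_pos: [0.4876, 0.2016, 0.0836]
eef_rot: [0.707, 0.031, 0.706, -0.031]
wrist_force: [-1.7, 0.5, 3.4]
opening: 0.003
```

{"fn": "step_arm", "kwargs": {
  "motion": [
    [2,0,0,0,0,0,255],
    [3,0,0,0,0,0,255],
    [3,0,0,0,0,0,255]
  ]
}}

```text
time_s: 2.52
eef_pos: [0.4876, 0.2013, 0.0804]
eef_rot: [0.707, 0.031, 0.706, -0.031]
wrist_force: [-2.4, -0.8, 7.1]
opening: -0.004
```

{"fn": "step_arm", "kwargs": {
  "motion": [
    [0,2,0,0,0,0,255],
    [0,4,0,0,0,0,255],
    [0,6,0,0,0,0,255],
    [0,8,0,0,0,0,255],
    [0,10,0,0,0,0,255],
    [0,12,0,0,0,0,255],
    [0,14,0,0,0,0,255],
    [0,14,0,0,0,0,255]
  ]
}}

```text
time_s: 3.52
eef_pos: [0.4889, 0.2151, 0.0804]
eef_rot: [0.707, 0.031, 0.706, -0.031]
wrist_force: [-2.3, 0.6, 7.4]
opening: 0.002
```

```bash
python3 - <<'E'
from h import *
T=Twr();o=ctrl.get_obs();print(o['time_s'],o['eef_pos']); np.save('pics/T2.npy',T)
a,_=save('wrist','w2'); b,_=save('scene','s2')
A=cv2.resize(a[160:352,130:386],(800,600),interpolation=cv2.INTER_CUBIC)
B=cv2.resize(b[140:240,270:410],(560,400),interpolation=cv2.INTER_CUBIC)
A=cv2.resize(a[130:320,140:380],(505,400),interpolation=cv2.INTER_CUBIC)
cv2.imwrite('pics/c2.png',np.vstack([cv2.resize(A,(380,300)),cv2.resize(B,(380,300))])[...,::-1])
E
```

```text
3.525 [0.48889526 0.21514326 0.08043043]
```

View pics/c2.png

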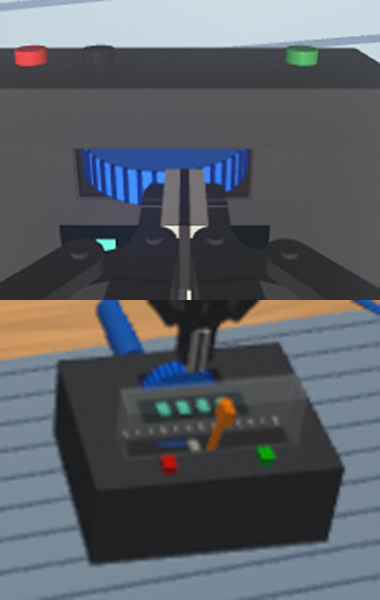

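The rim followed the tip: in the scene view the needle now leans toward the green clip. I'll lift, go back and repeat the stroke.

{"fn": "step_arm", "kwargs": {
  "motion": [
    [-6,0,0,0,0,0,255],
    [-12,0,0,0,0,0,255],
    [-12,-8,0,0,0,0,255],
    [-12,-16,0,0,0,0,255],
    [-12,-16,0,0,0,0,255],
    [-7,-16,0,0,0,0,255],
    [-3,-16,0,0,0,0,255],
    [0,-16,0,0,0,0,255],
    [0,-16,0,0,0,0,255],
    [0,-16,0,0,0,0,255]
  ]
}}

```text
time_s: 4.88
eef_pos: [0.487, 0.1992, 0.0799]
eef_rot: [0.707, 0.031, 0.706, -0.031]
wrist_force: [-2.5, -0.8, 8.4]
opening: -0.003
```

{"fn": "step_arm", "kwargs": {
  "motion": [
    [0,2,0,0,0,0,255],
    [0,4,0,0,0,0,255],
    [0,6,0,0,0,0,255],
    [0,8,0,0,0,0,255],
    [0,10,0,0,0,0,255],
    [0,12,0,0,0,0,255],
    [0,14,0,0,0,0,255],
    [0,14,0,0,0,0,255]
  ]
}}

```text
time_s: 5.88
eef_pos: [0.4883, 0.2135, 0.0799]
eef_rot: [0.707, 0.031, 0.706, -0.031]
wrist_force: [-2.4, -0.0, 7.1]
opening: 0.001
```

{"fn": "step_arm", "kwargs": {
  "motion": [
    [-6,0,0,0,0,0,255],
    [-12,0,0,0,0,0,255],
    [-50,0,0,0,0,0,255],
    [-90,0,-60,0,0,0,255],
    [-110,0,-100,0,0,0,255],
    [-110,0,-100,0,0,0,255],
    [-110,0,-100,0,0,0,255]
  ]
}}

```text
time_s: 6.75
eef_pos: [0.3886, 0.2218, 0.1893]
eef_rot: [0.707, 0.031, 0.706, -0.031]
wrist_force: [-0.2, -0.4, -0.0]
opening: -0.001
```

```bash
python3 - <<'E'
from h import *
T=Twr();o=ctrl.get_obs();print(o['time_s'],o['eef_pos'],T[:3,3]); np.save('pics/T3.npy',T)
a,_=save('wrist','w3',None,1.5); t,_=save('top','t3'); s,_=save('scene','s3')
A=cv2.resize(t[188:258,125:201],(608,560),interpolation=cv2.INTER_CUBIC)
cv2.imwrite('pics/t3c.png',A[...,::-1])
cv2.imwrite('pics/s3c.png',cv2.resize(s[150:215,290:390],(800,520),interpolation=cv2.INTER_CUBIC)[...,::-1])
E
```

```text
6.75 [0.38861542 0.22181108 0.18930377] [0.30418613 0.22919057 0.33313699]
```

View pics/t3c.png

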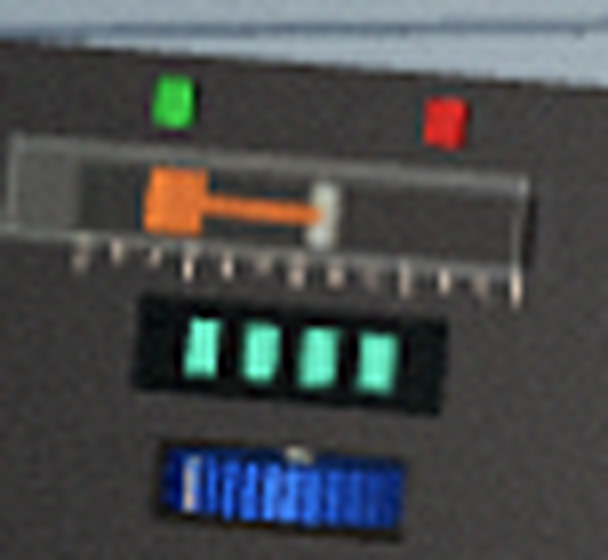

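View pics/s3c.png

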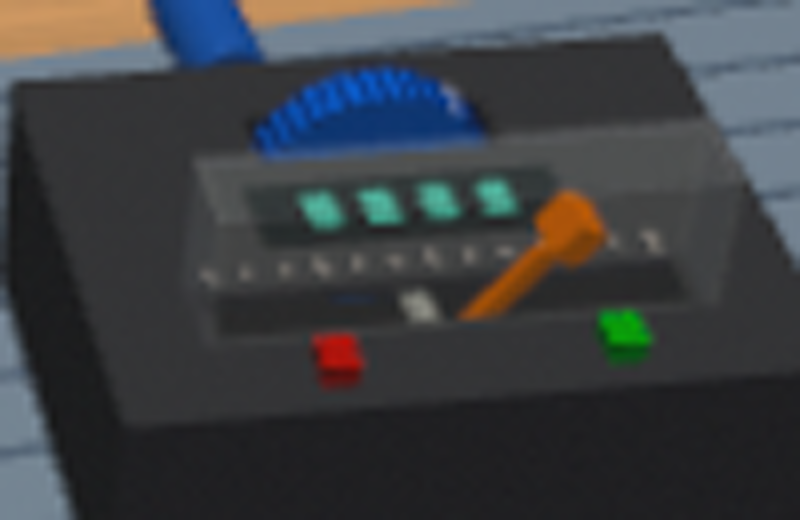

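The needle now leans strongly to the green side; in the scene crop the head is at (571,228), the arm at (515,268) and the green clip at (626,334). I'll put these into case coordinates, using the case corners to remove each camera's offset.

```bash
cat > m.py <<'E'
from h import *
def fx(n,u,v,s,ou,ov): return n,(u+.5)/s-.5+ou,(v+.5)/s-.5+ov
S=lambda u,v:fx('scene',u,v,8,290,150)
P=lambda u,v:fx('top',u,v,8,125,188)
def case(p,C): return np.array([(p-C)@XV,(p-C)@YV,p[2]])*1e3
def onx(px,C,x):   # ray with plane x=const of case
    a=atz(*px,0.);b=atz(*px,.2);t=(x-(a-C)@XV)/((b-a)@XV);return case(a+t*(b-a),C)
E
python3 - <<'E'
from m import *
C=np.array([.489,.2067,0])
# full-picture corners in scene: edge detail
s=np.load('pics/s3.npz')['im']
print('corners scene',[case(atz(*q,.07),C).round(1) for q in(S(12,85),S(660,38),S(125,427))])
t=lambda u,v:('top',(u+.5)/7-.5+110,(v+.5)/7-.5+185)
print('corners top',[case(atz(*q,.07),C).round(1) for q in(t(92,55),t(688,105),t(42,532),t(648,590))])
print('scene G',case(atz(*S(626,334),.074),C),'R',case(atz(*S(339,359),.074),C))
print('top G',case(atz(*P(175,101),.074),C),'R',case(atz(*P(446,122),.074),C))
for q in((571,228),(515,268),(590,210)):
  p=onx(S(*q),C,.074);print('needle',p,'ang',np.arctan2(p[1],p[2]-50))
print('top needle head z.095',case(atz(*P(177,200),.092),C),case(atz(*P(255,207),.075),C))
print('mark scene',onx(S(455,98),C,0.007))
# depth of the head
E
```

```text
corners scene [array([-34.3, -93.8,  70. ]), array([-34. ,  93.9,  70. ]), array([113.3, -93.9,  70. ])]
corners top [array([114.7,  93.8,  70. ]), array([113.8, -95. ,  70. ]), array([-33.4,  94.1,  70. ]), array([-33.3, -95.8,  70. ])]
scene G [98.18460524 39.49565252 74.        ] R [ 98.76616163 -35.78505235  74.        ]
top G [101.80137195  37.39509197  74.        ] R [101.99231523 -37.14181038  74.        ]
needle [74.         30.11418971 90.51466501] ang 0.6391935645912684
needle [74.         16.99536898 78.70817433] ang 0.534519728452107
needle [74.         34.29475529 95.9365048 ] ang 0.6413014381501086
top needle head z.095 [75.00123187 28.18861005 92.        ] [75.20962725 12.15000726 75.        ]
mark scene [ 7.         19.77205048 84.7806988 ]
```

```bash
python3 - <<'E'
from h import *
a=np.load('pics/w3.npz')['im'];T=np.load('pics/T3.npy')
c=ctrl.camera_info('wrist');K=np.array([[c['fx'],0,c['cx']],[0,c['fy'],c['cy']],[0,0,1.]])
C=np.array([.489,.2067,0]);Ti=np.linalg.inv(T)
for n,q in dict(clip=(.101,.037,.074),tip=(.074,.033,.094)).items():
  p=C+XV*q[0]+YV*q[1]+np.array([0,0,q[2]]);p=Ti[:3,:3]@p+Ti[:3,3]
  print(n,cv2.projectPoints(p[None],np.zeros(3),np.zeros(3),K,np.array(c['dist_coeffs']))[0].ravel())
E
```

```text
clip [281.12103963 345.05774393]
tip [279.83545486 341.91468861]
```

View pics/w3.png

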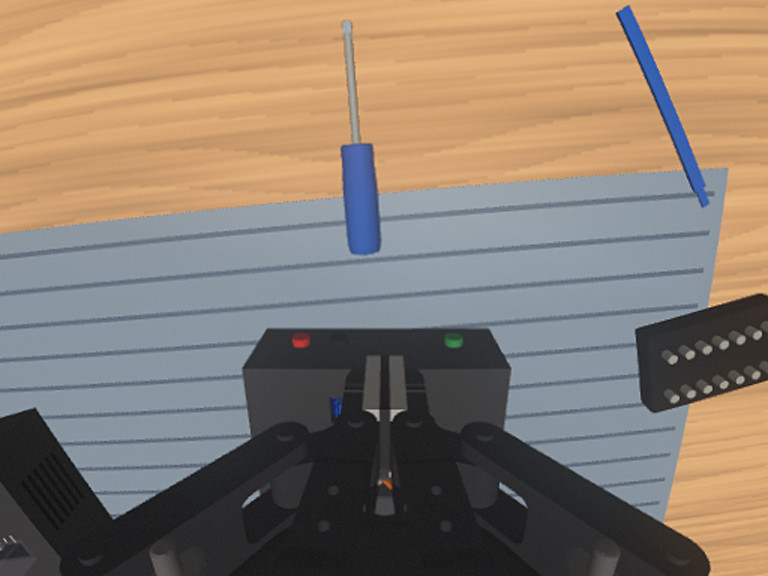

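The wrist view is blocked by the fingers, so it is no use here. The estimate is needle ≈0.64 rad against about 0.75 wanted, or roughly 4 mm more at the rim. I'll roll 3 mm, then look from straight above the clip.

{"fn": "step_arm", "kwargs": {
  "motion": [
    [20,0,40,0,0,0,255],
    [60,-8,90,0,0,0,255],
    [95,-10,100,0,0,0,255],
    [100,-10,100,0,0,0,255],
    [104,-10,100,0,0,0,255],
    [108,-10,100,0,0,0,255],
    [110,-10,100,0,0,0,255],
    [110,-10,100,0,0,0,255]
  ]
}}

```text
time_s: 7.9
eef_pos: [0.4871, 0.2035, 0.0809]
eef_rot: [0.707, 0.031, 0.706, -0.031]
wrist_force: [-4.6, -0.8, 7.1]
opening: 0.002
```

{"fn": "step_arm", "kwargs": {
  "motion": [
    [0,1,0,0,0,0,255],
    [0,2,0,0,0,0,255],
    [0,3,0,0,0,0,255],
    [0,3,0,0,0,0,255]
  ]
}}

```text
time_s: 8.4
eef_pos: [0.4875, 0.2067, 0.081]
eef_rot: [0.707, 0.031, 0.706, -0.031]
wrist_force: [-4.0, 0.3, 5.8]
opening: -0.003
```

{"fn": "step_arm", "kwargs": {
  "motion": [
    [-6,0,0,0,0,0,255],
    [-12,0,0,0,0,0,255],
    [-60,0,0,0,0,0,255],
    [-80,20,50,0,0,0,255],
    [-80,40,105,0,0,0,255],
    [-80,40,160,0,0,0,255],
    [-80,40,190,0,0,0,255],
    [-80,40,190,0,0,0,255],
    [-80,40,190,0,0,0,255]
  ]
}}

```text
time_s: 9.52
eef_pos: [0.6793, 0.2293, 0.1591]
eef_rot: [0.706, 0.031, 0.707, -0.031]
wrist_force: [-0.4, -0.5, -0.7]
opening: -0.001
```

```bash
python3 - <<'E'
from h import *
T=Twr();o=ctrl.get_obs();print(o['time_s'],o['eef_pos'],T[:3,3],np.abs(o['dq']).max()); np.save('pics/T4.npy',T)
a,_=save('wrist','w4',None,1.5); save('scene','s4',(290,150,390,215),8)
E
```

```text
9.525 [0.67930829 0.22927375 0.15908834] [0.59513279 0.23667931 0.30306947] 0.01720393991480575
```

View pics/w4.png

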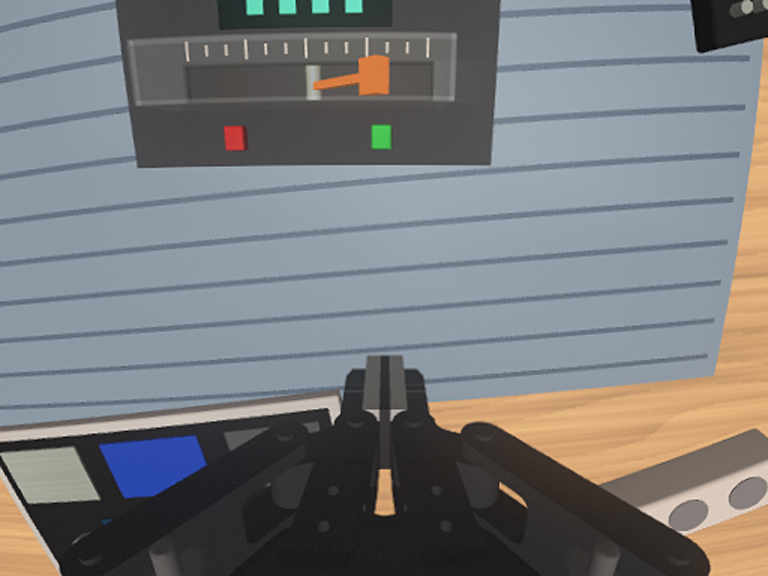

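From above, the head spans u≈359–389 at row 75 and the green clip u≈371–391 at row 137, so they are close to in line. I'll enlarge both.

```bash
python3 - <<'E'
from h import *
a=np.load('pics/w4.npz')['im'];A=cv2.resize(a[18:118,195:275],(480,600),interpolation=cv2.INTER_CUBIC)
cv2.imwrite('pics/w4c.png',A[...,::-1])
E
```

```text
(no output)
```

View pics/w4c.png

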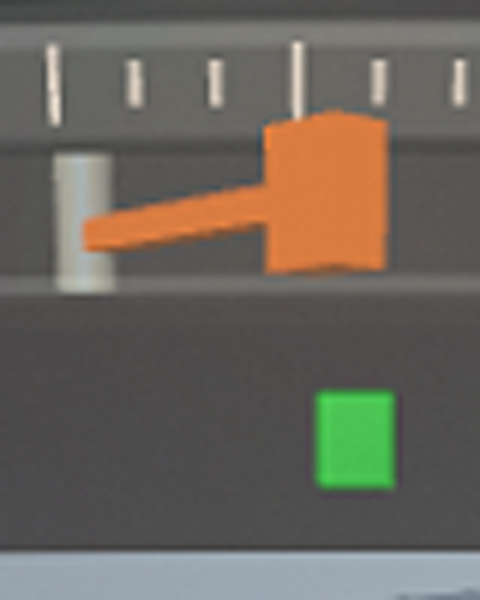

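The crop shows the head's top ridge at u≈335 and its outer end face from 335 to 387, so the tip is at about 361. The green clip spans 316–394, so its middle is at 355.

```bash
python3 - <<'E'
from h import *
T=np.load('pics/T4.npy');f=lambda u,v,z:atz('wrist',(u+.5)/6-.5+195,(v+.5)/6-.5+18,z,T)
w=lambda u,v,z:atz('wrist',(u+.5)/1.5-.5,(v+.5)/1.5-.5,z,T)
a,b=w(138,167,.07),w(491,164,.07); y=(b-a)[:2]/np.linalg.norm(b-a);x=np.array([y[1],-y[0]]);m=((a+b)/2)[:2]
print('width',np.linalg.norm(b-a),'yaw',np.arctan2(x[1],x[0]))
for n,p in dict(ridge=f(335,190,.095),tip=f(361,190,.091),right=f(387,190,.087),left=f(265,190,.085),G=f(355,439,.078),Gl=f(316,439,.078),Gr=f(394,439,.078),R=w(235,138,.078),hub=f(83,220,.05),mid=np.array([*m,0])).items():
  d=(p[:2]-m)*1e3;print(n,round(d@x,1),round(d@y,1))
E
```

```text
width 0.1908652857155618 yaw -0.08670350423879247
ridge -40.2 34.9
tip -40.8 37.8
right -41.3 40.8
left -41.7 26.5
G -13.6 36.9
Gl -13.6 32.0
Gr -13.6 41.8
R -13.6 -37.2
hub -43.2 -0.6
mid 0.0 0.0
```

The tip is at y = 37.8 mm and the clip's middle at 36.9 mm in the case frame. That is in line to about 1 mm, and the arm is clear, so I'm handing in.

```bash
python3 -c "
from h import *
o=ctrl.get_obs();print(o['time_s'],o['eef_pos'],o['wrist_force']);print(ctrl.hand_in())"
```

```text
9.625 [0.67909086 0.22955897 0.1594813 ] [-0.63635044  0.11309822 -0.0213872 ]
the job is handed in; nothing more can be done
None
```

I rolled the blue wheel until its needle tip stood in line with the green clip, then lifted the arm clear and handed in at 9.6 s. It took three pressed strokes with the shut fingertips (14, 14 and 3 mm along the slot), at about 6 to 8 N. I never went near the yellow wheel.

- **Alignment:** in the last view, from straight above, the tip is 37.8 mm from the case's middle and the clip's centre 36.9 mm. They are in line to about 1 mm, and the clip is 10 mm wide.
- **Touching nothing:** the wrist force at hand-in was about 0.6 N, with the fingers clear of the case.
- **Disagreement:** before the last stroke, the scene camera put the clip at 39.5 mm and the top camera at 37.4 mm. I went by the close view from above, which gave the case's width as 191 mm against the 190 mm stated.

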